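# Latch the transit case and leak-check its lid seam

## Robot

A 6-joint arm with a two-finger parallel gripper is mounted at the origin on the work surface. World frame = base frame: x ahead of the robot, y to its left, z up, the work surface at z = 0. Lengths are in m, angles in rad, forces in N, time in s.
With the tool pointing down it reaches from about 0.375 to 0.975 m from the base axis. Payload 3.8 kg.
Tool frame: the origin (TCP) lies on the centre line of the jaws, within the pads' length; the fingertips stand 11 mm ahead of it and the grasp point (between the pads) lies 8 mm behind it; z points along the fingers, y is the direction in which the jaws open and shut (so a half turn about z gives the same grasp; the last joint's range is limited). The gripper opens to 88 mm and grips with 3 to 60 N. Pads are 18 mm wide; open, the fingers measure 123 mm over their backs; the gripper's body (75 mm by 187 mm) begins 45 mm behind the grasp point.
Start: joints at [1.234, 0.264, 1.604, -0, 1.274, -0.037], TCP at [0.199, 0.645, 0.25] pointing down, gripper open.
Joint ranges: [-2.63, 2.63], [-0.94, 2.18], [0.31, 2.57], [-1.31, 4.45], [0, 2.66], [-2.55, 2.55]. Speed limits (rad/s): [2.57, 2.57, 3.14, 3.14, 3.14, 3.14].

## Interface

Orientations are given as a unit quaternion [w, x, y, z].
In Python, from rig import bot gives the robot as it stands. The module is installed in compiled form; this text tells all that it offers.
- The arm moves only by the tool jog_arm, never from a script. Its argument "targets" is one flat list of numbers, 7 for each row, row after row: the turn, a rotation vector about the tool's x, y, z scaled (see below), then the shift along the tool's x, y, z scaled (see below), then the finger opening in mm, from 0 to 88.1. A call has 1 to 8 rows; each row is the pose to reach, as a shift and turn from the pose commanded when the call began, along the tool's axes at that moment, turning the shorter way round; what a row does not reach only later rows make up. The controller multiplies each number of a shift by 150 mm and each number of a turn by 180 degrees. A row lasts 1/8 s, in which the tool goes at most 62.5 mm and 10.7 degrees, less where a joint would pass 70% of its speed; a pose out of reach is approached as far as the arm can. A call with a number of a shift or a turn outside -1 to 1 is refused whole. A call with a gripper value outside its range is refused whole. The fingers move at their own pace and stop on an object; "grip_force" is the grip in N (left out, the last holds). Time passes only in rows, so rows that repeat a pose let the fingers close. It gives the time, the measured TCP pose, the force and the opening at its end, in the units of the state.
- bot.get_obs(): the state, without advancing time (a new reading comes with each control period).
- bot.get_image(name): name is "scene" or "top" or "wrist"; returns the picture (420x560x3 uint8, red, green, blue); there is no depth.
- bot.camera_model(name): a dict with "fx", "fy", "cx", "cy" (pixels), "rvec" (rotation vector, rad) and "tvec" (3), from world to camera coordinates, as OpenCV has them. Camera axes: x right, y down, z forward; pixel columns grow to the right and rows downward; lengths in m; the calibration is good to about 2 mm. A picture is of the moment at which its call begins: read the wrist's pose just before it. camera_model takes no time and is no camera call; for the wrist camera it gives the pose at the moment of the call.
- bot.close_job(): hands the job in, once; it reports no verdict.
The state is a dict: "time": time; "joint_pos": joint angles; "joint_vel": joint speeds; "joint_torque": joint torques, N m; "tcp_pos": TCP position; "ee_rot": TCP orientation; "ft_force": force on the tool from outside, world axes, zero at the start; "moment": the same for the moment, N m; "grip_width": opening from 0.0 (shut) to 1.0 (fully open).
Only numpy, scipy, OpenCV 4.12 (cv2) and the standard library are available. Lean on these libraries where they do the work, as an engineer would, in place of code of your own. Each camera call takes 0.05 s, during which the arm holds its last target. There are 200 camera calls.

## Task

First swing the latch on the chemical case shut, until its arm rests fully in the catch. Then take the leak-detector pen from its forked stand and guide its tip slowly (about 3 cm/s) along the seam between the two lid leaves, starting right beside the closed latch and going on to the other end of the seam, keeping the tip over the seam line and just above the seam or barely touching it, never pressing. Finally hang the pen back upright in the fork and leave the latch shut and the bottle and jar undisturbed.

Things in the scene. Friction and masses are not known exactly. Their poses are not given: they have to be found in the camera images.
- case: Low aluminium transit case, fixed to the bench, 240 (x) x 200 (y) x 75 mm (lid top). Origin: centre of its underside. Two grey lid leaves meet in one straight seam along the case's y axis at x = 0, y = -98 to +98 mm: a 6 mm wide dark rubber strip 2.5 mm below the lid surface. The closed latch crosses it at y = -70 mm.
- catch (a point): The catch: dark bracket on the lid, 24 mm long in x, rising 24 mm, open towards the case's +y; this point is at lid level (75 mm) where the closed arm's centre line passes, at x = 52, y = -70 mm of the case.
- seam_start (a point): Point on the seam line at lid-surface level (75 mm above the bench), 20 mm from the closed latch arm's centre line: start tracing here. Axes as the case's; the seam runs to +y.
- seam_end (a point): Point on the seam line at lid-surface level, 135 mm in +y from seam_start: finish tracing here.
- latch_pivot (a point): The latch's vertical hinge axis, on the lid surface, at x = -45, y = -70 mm of the case. Axes as the case's.
- latch (a joint): Angle of the latch about its vertical pivot, rad: 0 closed (arm along the case's +x, in the catch, hard stop), growing counter-clockwise from above as it opens, up to 1.6 (arm along the case's +y). It stays where it is left; about 2 N at the tab moves it. The steel arm is 105 mm long, 12 mm wide, from 7 to 15 mm above the lid.
- latch_tab (a point): Upright round thumb tab on the latch arm, 65 mm from the pivot, 12 mm diameter with a 16 mm head, from 15 to 47 mm above the lid. Point on the tab's axis 32 mm above the lid; x axis along the arm, away from the pivot. Push here.
- pen: Loose leak-detector pen, about 110 to 180 g, hanging upright in the forked stand. Grey handle 32 x 32 mm, 60 mm tall (plus a 4 mm cap), upward from the origin; thin round steel probe (10 mm diameter at the top, tapering to 6 mm) downward. Origin: centre of the handle's underside, z up, x and y along the handle's faces.
- pen_tip (a point): Tip of the pen's probe, 75 mm below the pen's origin on its axis.
- stand: Forked stand, fixed to the bench: base 110 (x) x 90 mm (y), two level prongs along x with their top 90 mm above the bench, 18 mm gap between them (open to -x, closed at x = +26 mm), each 16 mm wide, from x = -26 mm. Origin: under the base, midway between the prongs.
- stand_fork (a point): Where the pen's origin belongs: midway between the prongs at their top (90 mm above the bench), 2 mm to -x of the stand's origin. The handle's underside rests on the prongs and the probe hangs in the gap.
- brown_bottle: Bystander: brown glass bottle, 60 mm diameter, 130 mm tall; origin under its base.
- white_jar: Bystander: white jar with red cap, 70 mm diameter, 90 mm tall; origin under its base.
Not all that is in view belongs to the job. There is more than one size of the pen; the one meant has the size given above. What is shaped like the stand but green is not meant.

How it is judged:
By the outcome, as a careful person would: the job done as asked, in the order asked, and still so for the second after the job is handed in, with the robot touching nothing.
It also fails if it takes over 72 s, if anything falls off the work surface, if the arm or the gripper's body presses on something with over 40 N, if the wrist force passes 120 N, or if a joint passes its speed limit or range.

## Working session

There is one attempt and no reset: what is moved stays moved. The work goes in short steps, Python scripts to look and compute and a tool call to move; the robot and the scene stay as the last step left them, time stands still between calls to the robot, and variables do not carry over. Pictures are saved under pics/ and viewed, about 8 in all and at most 12, crops included, and the job is handed in when it is done.

Besides the shell and the picture viewer there is one more tool, called as name(argument=value, ...), one argument or row to a line, values as JSON. jog_arm: Moves the arm, as the interface text tells. Its arguments: {"type":"object","properties":{"targets":{"type":"array","items":{"type":"number"}},"grip_force":{"type":"number"}},"required":["targets"]}

```bash
mkdir -p pics; cat > h.py <<'E'
import numpy as np, cv2
from rig import bot
from scipy.spatial.transform import Rotation as R
def snap(n,f,crop=None,s=1):
    m=bot.camera_model(n); im=bot.get_image(n)[:,:,::-1]
    cv2.imwrite('pics/raw_'+f,im)
    if crop: x0,y0,x1,y1=crop; im=im[y0:y1,x0:x1]
    cv2.imwrite('pics/'+f,cv2.resize(im,None,fx=s,fy=s,interpolation=cv2.INTER_CUBIC)); return m
def K(m): return np.array([[m['fx'],0,m['cx']],[0,m['fy'],m['cy']],[0,0,1.]])
def ray(m,u,v,z):
    Rm=cv2.Rodrigues(np.array(m['rvec'],float))[0]; t=np.array(m['tvec'],float).ravel()
    c=-Rm.T@t; d=Rm.T@np.array([(u-m['cx'])/m['fx'],(v-m['cy'])/m['fy'],1]); return c+d*(z-c[2])/d[2]
def proj(m,P): return cv2.projectPoints(np.array(P,float).reshape(-1,1,3),np.array(m['rvec'],float),np.array(m['tvec'],float),K(m),None)[0].reshape(-1,2)
E
python3 - <<'E'
from h import *
print(bot.get_obs())
for n in('top','scene'): print(n,snap(n,n+'0.png',None,1.4))
E
```

```text
{'time': 0.0, 'joint_pos': array([ 1.23412942e+00,  2.64712569e-01,  1.60536351e+00, -1.04952944e-05,
        1.27372575e+00, -3.69010099e-02]), 'joint_vel': array([-3.24069139e-04,  6.48496706e-04,  8.12918182e-05, -1.12250224e-03,
        1.51360226e-03, -8.72986098e-04]), 'joint_torque': array([ 3.44274144e-03, -5.02113712e+01, -3.56879961e+01,  7.30580022e-02,
        2.92635866e-02, -1.80119023e-04]), 'tcp_pos': array([0.19910166, 0.64424254, 0.24842101]), 'ee_rot': array([-2.00192914e-04,  1.49320779e-01,  9.88788190e-01, -1.08630705e-03]), 'ft_force': array([-0.36733006,  0.77036694, -0.1559938 ]), 'moment': array([-0.01309905,  0.00062523, -0.01261363]), 'grip_width': 0.9979334583769619}
top {'fx': 402.80656378070836, 'fy': 402.80656378070836, 'cx': 278.35287874878406, 'cy': 201.43560362006, 'rvec': array([ 2.17845636, -2.14728423,  0.15925263]), 'tvec': array([-0.03537277,  0.56222317,  0.90414274])}
scene {'fx': 530.3089318790322, 'fy': 530.3089318790322, 'cx': 290.8258547430962, 'cy': 205.79190894320385, 'rvec': array([ 0.60795236,  2.56117615, -1.28727681]), 'tvec': array([ 0.49539031, -0.06177413,  1.55652036])}
```

View pics/top0.png

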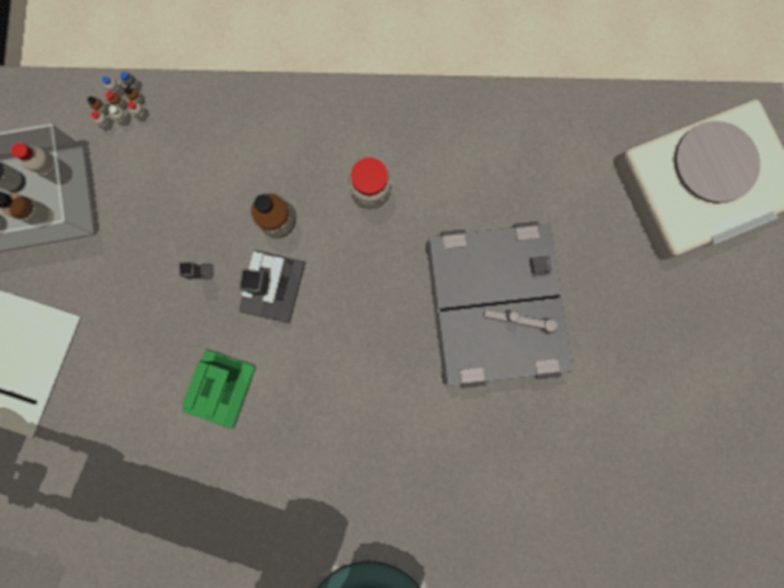

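View pics/scene0.png

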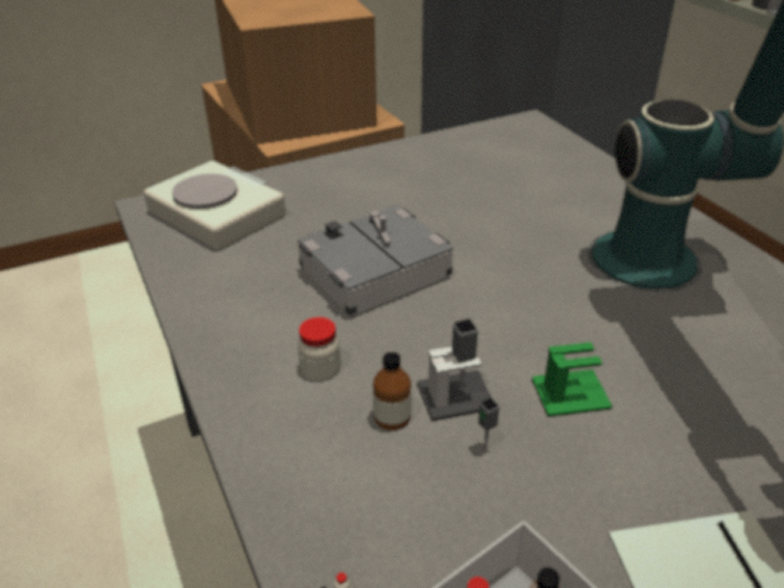

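The top view shows the case at the right: pivot (551,325), tab (513,316), arm end (488,314), catch (540,265), and seam from (440,310) to (560,297). There are two pen candidates. One hangs in the grey/white stand at top (255,280), scene (463,340). The other is much smaller, at top (190,270), scene (487,415). The large one in the grey/white stand fits the size; the green stand at (218,388) is the decoy. I'll confirm this in a crop.

```bash
python3 - <<'E'
import cv2,numpy as np
t=cv2.imread('pics/raw_top0.png'); s=cv2.imread('pics/raw_scene0.png')
f=lambda im,x,y,w,h,k:cv2.resize(im[y:y+h,x:x+w],None,fx=k,fy=k,interpolation=cv2.INTER_CUBIC)
a=f(t,295,150,125,130,4)      # 500x520 case
b=f(t,125,165,100,87,3)       # 300x261
c=f(s,290,220,100,110,3)[:259]
cv2.imwrite('pics/c1.png',np.hstack([a,np.vstack([b,c])[:520]]))
E
```

```text
(no output)
```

View pics/c1.png

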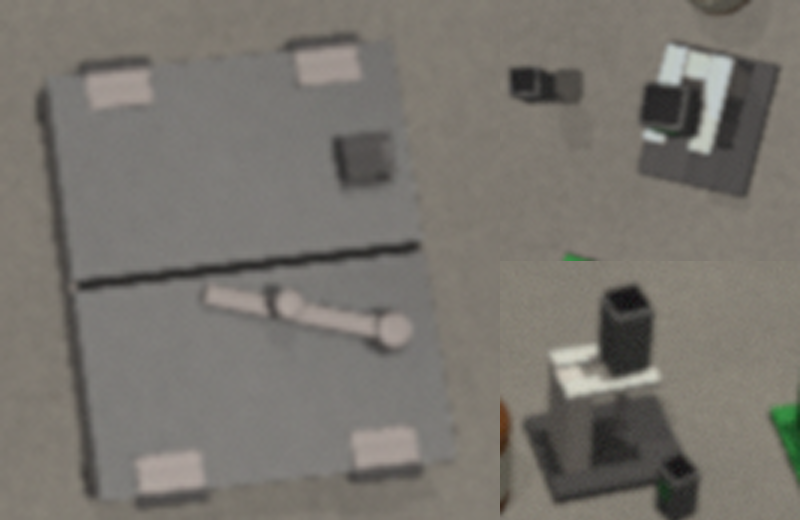

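The crop confirms it: the large dark pen sits in the white-pronged stand, with its cap centre at crop (663,103). The seam runs from (80,286) to (418,245), the pivot is at (393,330), the tab at (289,302) and the catch at (362,158).

```bash
cat > fit.py <<'E'
from h import *
from scipy.optimize import least_squares
m=bot.camera_model('top')
def fit(pts,pix,x0):
    pts=np.array(pts,float);pix=np.array(pix,float)
    def f(p):
        c,s=np.cos(p[2]),np.sin(p[2]); w=np.c_[p[0]+c*pts[:,0]-s*pts[:,1],p[1]+s*pts[:,0]+c*pts[:,1],pts[:,2]]
        return (proj(m,w)-pix).ravel()
    r=least_squares(f,x0,loss='soft_l1'); print(r.x.round(4),f(r.x).reshape(-1,2).round(1).tolist()); return r.x
ca=lambda u,v:(295+u/4,150+v/4); cb=lambda u,v:(125+(u-500)/3,165+v/3)
if __name__=='__main__':
    L=.075
    p=fit([(0,.098,L-.0025),(0,-.098,L-.0025),(-.045,-.07,L+.016),(.12,.1,L),(.12,-.1,L),(-.12,-.1,L),(-.12,.1,L)],
     [ca(80,286),ca(418,245),ca(393,330),ca(48,88),ca(390,40),ca(455,460),ca(95,497)],[.55,-.15,.1])
    c,s=np.cos(p[2]),np.sin(p[2]); T=lambda x,y,z:np.array([p[0]+c*x-s*y,p[1]+s*x+c*y,z])
    for n,q in dict(pivot=T(-.045,-.07,L),catch=T(.052,-.07,L),start=T(0,-.05,L),end=T(0,.085,L)).items(): print(n,q.round(4))
    tab=ray(m,*ca(289,302),L+.047); print('tab',tab, 'armend',ray(m,*ca(205,295),L+.015))
    d=tab-T(-.045,-.07,L); print('ang',np.arctan2(d[1],d[0])-p[2],np.hypot(*d[:2]))
    for h in (.005,.01,.015):
        q=fit([(.055,.045,h),(.055,-.045,h),(-.055,-.045,h),(-.055,.045,h)],[cb(668,40),cb(778,65),cb(747,195),cb(640,172)],[.55,.3,0])
    print('fork',q[0]-.002*np.cos(q[2]),q[1]-.002*np.sin(q[2]))
    print('cap',ray(m,*cb(660,103),.154))
    print('bottle',ray(m,*(np.array((263,203))/1.4),.13),'jar',ray(m,*(np.array((369,175))/1.4),.09))
    o=bot.get_obs(); print(R.from_quat(np.roll(o['ee_rot'],-1)).as_matrix().round(3))
E
python3 fit.py
```

```text
[ 0.5267 -0.2031  0.1252] [[-1.5, -0.2], [0.3, 0.5], [-0.3, 0.1], [-0.7, -3.2], [0.6, -0.5], [0.4, 0.2], [0.7, 1.4]]
pivot [ 0.4908 -0.2781  0.075 ]
catch [ 0.5871 -0.266   0.075 ]
start [ 0.533  -0.2527  0.075 ]
end [ 0.5161 -0.1187  0.075 ]
tab [ 0.50321613 -0.21445579  0.122     ] armend [ 0.50872084 -0.17593084  0.09      ]
ang 1.2536768802172875 0.06488069464636922
[ 0.5571  0.1739 -0.1894] [[0.4, -0.0], [0.1, -0.9], [0.2, 0.3], [-1.0, 0.4]]
[ 0.5566  0.173  -0.1894] [[0.3, -0.2], [0.2, -1.0], [0.3, 0.5], [-1.1, 0.5]]
[ 0.556   0.1721 -0.1895] [[0.2, -0.3], [0.3, -1.1], [0.3, 0.6], [-1.3, 0.6]]
fork 0.5540020300164162 0.1724867203307732
cap [0.54854904 0.1782034  0.154     ]
bottle [0.66881432 0.16883398 0.13      ] jar [0.72908497 0.00928812 0.09      ]
[[-0.955  0.295 -0.001]
 [ 0.295  0.955 -0.002]
 [ 0.    -0.002 -1.   ]]
```

```bash
cat > plan.py <<'E'
from h import *
def down(psi):
    s,c=np.sin(psi),np.cos(psi); return np.array([[-s,c,0],[c,s,0],[0,0,-1.]])
def plan(wps,v=.055,seed=None):
    """wps: (x,y,z,psi_deg,open_mm) world; prints calls of rows from measured pose (v: m per row)"""
    o=bot.get_obs(); p=o['tcp_pos']; Rc=R.from_quat(np.roll(o['ee_rot'],-1)).as_matrix()
    if seed is not None: p=np.array(seed[:3]); Rc=down(np.radians(seed[3]))
    calls=[];cur=[]; p0,R0=p.copy(),Rc
    for x,y,z,psi,op in wps:
        pt=np.array([x,y,z]); Rt=down(np.radians(psi)); rv=R.from_matrix(Rc.T@Rt).as_rotvec()
        n=max(1,int(np.ceil(max(np.linalg.norm(pt-p)/v,np.degrees(np.linalg.norm(rv))/10))))
        for k in range(1,n+1):
            pk=p+(pt-p)*k/n; Rk=Rc@R.from_rotvec(rv*k/n).as_matrix()
            sh=lambda:np.r_[R.from_matrix(R0.T@Rk).as_rotvec()/np.pi,R0.T@(pk-p0)/.15]
            r=sh()
            if len(cur)==8 or np.abs(r[3:]).max()>1: calls.append(cur);cur=[];p0,R0=last;r=sh()
            cur.append(np.r_[r,op]); last=(pk,Rk)
        p,Rc=pt,Rt
    calls.append(cur)
    for c in calls: print('['+', '.join(' '.join(f'{a:.3f},' for a in r[:6])+f' {r[6]:.0f}' for r in c)+']')
E
python3 - <<'E'
from plan import *
plan([(.32,.53,.25,20,20),(.42,.3,.25,-11,20),(.45,-.1,.25,-11,20),(.468,-.208,.25,-11,0)])
E
```

```text
[-0.000, 0.000, 0.049, -0.166, -0.082, -0.002, 20, -0.000, 0.000, 0.098, -0.332, -0.163, -0.003, 20, -0.000, 0.000, 0.147, -0.497, -0.245, -0.005, 20, -0.000, 0.000, 0.196, -0.663, -0.327, -0.006, 20, -0.000, 0.000, 0.245, -0.829, -0.409, -0.008, 20, -0.001, 0.000, 0.293, -0.995, -0.490, -0.009, 20]
[0.000, 0.000, 0.034, -0.334, 0.020, 0.000, 20, 0.000, 0.000, 0.069, -0.668, 0.041, 0.000, 20]
[0.000, 0.000, 0.034, -0.322, 0.092, 0.000, 20, 0.000, 0.000, 0.069, -0.643, 0.183, 0.000, 20, 0.000, 0.000, 0.103, -0.965, 0.275, 0.000, 20]
[0.000, 0.000, -0.000, -0.322, 0.088, 0.000, 20, 0.000, 0.000, -0.000, -0.645, 0.176, 0.000, 20, 0.000, 0.000, -0.000, -0.967, 0.264, 0.000, 20]
[0.000, 0.000, 0.000, -0.322, 0.088, 0.000, 20, 0.000, 0.000, 0.000, -0.645, 0.176, 0.000, 20, 0.000, 0.000, 0.000, -0.967, 0.264, 0.000, 20]
[0.000, 0.000, 0.000, -0.322, 0.088, 0.000, 20, 0.000, 0.000, 0.000, -0.645, 0.176, 0.000, 20, 0.000, 0.000, 0.000, -0.987, 0.304, 0.000, 0]
[0.000, 0.000, 0.000, -0.342, 0.128, 0.000, 0]
```

jog_arm(
  targets=[0,0,0.05,-0.17,-0.08,0,20,0,0,0.1,-0.33,-0.16,0,20,0,0,0.15,-0.5,-0.25,0,20,0,0,0.2,-0.66,-0.33,-0.01,20,0,0,0.25,-0.83,-0.41,-0.01,20,0,0,0.29,-0.995,-0.49,-0.01,20],
)

```text
time: 0.85
tcp_pos: [0.3207, 0.5296, 0.2506]
ee_rot: [0.0, 0.571, 0.821, -0.001]
ft_force: [-0.1, 0.3, 0.5]
grip_width: 0.341
```

jog_arm(
  targets=[0,0,0.034,-0.33,0.02,0,20,0,0,0.069,-0.67,0.04,0,20],
)

```text
time: 1.1
tcp_pos: [0.3615, 0.4373, 0.2505]
ee_rot: [0.0, 0.656, 0.755, -0.001]
ft_force: [0.3, -0.2, 0.4]
grip_width: 0.229
```

jog_arm(
  targets=[0,0,0.034,-0.32,0.09,0,20,0,0,0.069,-0.64,0.18,0,20,0,0,0.103,-0.965,0.275,0,20],
)

```text
time: 1.48
tcp_pos: [0.4229, 0.2996, 0.2508]
ee_rot: [-0.0, 0.769, 0.639, -0.0]
ft_force: [0.5, 0.6, 0.6]
grip_width: 0.227
```

jog_arm(
  targets=[0,0,0,-0.32,0.09,0,20,0,0,0,-0.64,0.18,0,20,0,0,0,-0.97,0.26,0,20],
)

```text
time: 1.85
tcp_pos: [0.4347, 0.1495, 0.2508]
ee_rot: [-0.0, 0.768, 0.641, -0.0]
ft_force: [0.9, -0.3, -0.2]
grip_width: 0.228
```

jog_arm(
  targets=[0,0,0,-0.32,0.09,0,20,0,0,0,-0.64,0.18,0,20,0,0,0,-0.97,0.26,0,20],
)

```text
time: 2.22
tcp_pos: [0.4469, -0.0005, 0.251]
ee_rot: [-0.0, 0.768, 0.641, -0.0]
ft_force: [1.4, 0.3, -1.1]
grip_width: 0.225
```

jog_arm(
  targets=[0,0,0,-0.32,0.09,0,20,0,0,0,-0.64,0.18,0,20,0,0,0,-0.987,0.3,0,0,0,0,0,-0.987,0.3,0,0],
)

```text
time: 2.72
tcp_pos: [0.4648, -0.1558, 0.2508]
ee_rot: [-0.0, 0.77, 0.639, -0.0]
ft_force: [0.1, 1.4, -0.7]
grip_width: 0.022
```

```bash
python3 - <<'E'
from h import *
o=bot.get_obs();print(o['time'],o['tcp_pos'],o['ee_rot'],o['grip_width'],o['joint_pos'])
m=snap('wrist','w1.png',None,1.4); import pickle; pickle.dump(m,open('w1.pkl','wb')); print(m)
E
```

```text
2.725 [ 0.46480345 -0.15577676  0.25080625] [-7.92724721e-06  7.69516236e-01  6.38627098e-01 -4.37596130e-04] 0.021855379973713618 [-3.73686539e-01 -9.10490055e-02  1.98587514e+00 -8.00063013e-04
  1.24720346e+00 -1.88061469e-01]
{'fx': 378.74494828018044, 'fy': 378.74494828018044, 'cx': 282.3709532976823, 'cy': 210.7190422966246, 'rvec': array([-2.80572927,  0.26164434,  0.04392297]), 'tvec': array([-0.48544185, -0.10850566,  0.3705665 ])}
```

View pics/w1.png

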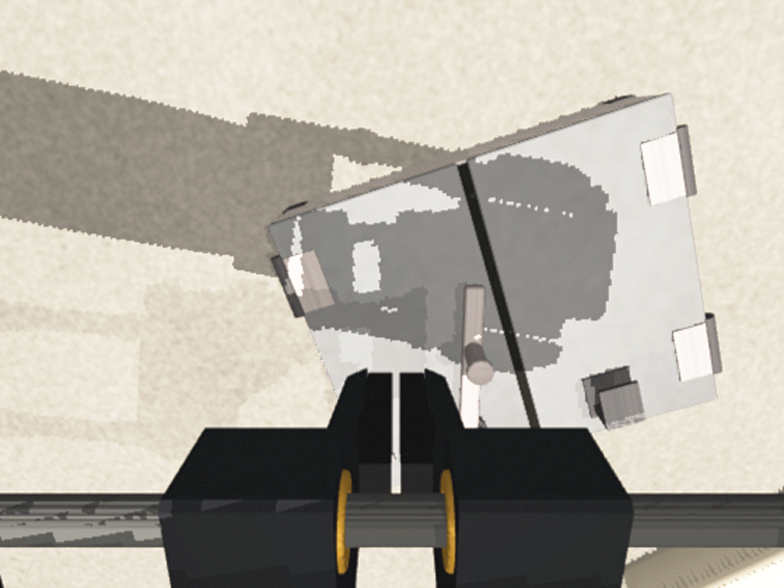

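The wrist view shows the seam from (461,163) to (535,428), lid corners at (270,224), (670,95) and (717,397), the tab head at (481,371) and the arm end at (474,287).

```bash
python3 - <<'E'
from fit import *
import fit,pickle
from plan import plan
fit.m=m=pickle.load(open('w1.pkl','rb')); L=.075; a=lambda u,v:(u/1.4,v/1.4)
for k in (a(461,163),a(498,296),a(533,420)): print('seam',ray(m,*k,L-.0025))
p=fit.fit([(0,.098,L-.0025),(-.12,.1,L),(.12,.1,L),(.12,-.1,L)],[a(462,164),a(271,226),a(670,95),a(717,397)],[.527,-.203,.125])
tab=ray(m,*a(481,371),L+.047);print('tab',tab)
# blend seam pose with top: use wrist
c,s=np.cos(p[2]),np.sin(p[2]); T=lambda x,y:np.array([p[0]+c*x-s*y,p[1]+s*x+c*y])
for q in ((-.045,-.07),(.052,-.07),(0,-.05),(0,.085)): print(q,T(*q).round(4))
d=tab[:2]-T(-.045,-.07);th=np.arctan2(d[1],d[0])-p[2];print('th',th,np.hypot(*d))
E
```

```text
seam [ 0.51236472 -0.1065527   0.0725    ]
seam [ 0.52322648 -0.19069406  0.0725    ]
seam [ 0.53548195 -0.28310124  0.0725    ]
[ 0.5249 -0.2049  0.1272] [[-0.3, 0.6], [-3.7, 0.0], [1.7, -1.9], [0.4, 2.1]]
tab [ 0.50179784 -0.21398014  0.122     ]
(-0.045, -0.07) [ 0.4892 -0.28  ]
(0.052, -0.07) [ 0.5854 -0.2677]
(0, -0.05) [ 0.5313 -0.2545]
(0, 0.085) [ 0.5141 -0.1206]
th 1.254669072610942 0.06722226530840178
```

```bash
python3 - <<'E'
from plan import *
pv=np.array([.490,-.279]);w=.127
def at(th,d,z,op=0):
    a=w+th; q=pv+.065*np.array([np.cos(a),np.sin(a)])+d*np.array([-np.sin(a),np.cos(a)]); return (*q,z,-90+np.degrees(a),op)
a=at(1.25,.037,.17);print(a)
plan([at(1.25,.037,.11)],.04)
print('push');plan([at(t,.0255,.11) for t in np.r_[1.25:0:9j,0]],.03,seed=at(1.25,.037,.11))
E
```

```text
(np.float64(0.46621069267110005), np.float64(-0.2080911228631341), 0.17, np.float64(-11.103711610485647), 0)
[-0.000, -0.000, 0.001, -0.088, 0.020, 0.234, 0, -0.000, -0.000, 0.002, -0.177, 0.039, 0.469, 0, -0.000, -0.000, 0.002, -0.265, 0.059, 0.703, 0, -0.000, -0.000, 0.003, -0.353, 0.078, 0.937, 0]
push
[0.000, 0.000, 0.000, -0.000, 0.077, 0.000, 0, 0.000, 0.000, 0.050, 0.021, 0.146, 0.000, 0, 0.000, 0.000, 0.099, 0.031, 0.218, 0.000, 0, 0.000, 0.000, 0.149, 0.030, 0.291, 0.000, 0, 0.000, 0.000, 0.199, 0.018, 0.362, 0.000, 0, 0.000, 0.000, 0.249, -0.006, 0.431, 0.000, 0, 0.000, 0.000, 0.298, -0.040, 0.495, 0.000, 0, 0.000, 0.000, 0.348, -0.083, 0.554, 0.000, 0]
[0.000, 0.000, 0.050, 0.021, 0.070, 0.000, 0, 0.000, 0.000, 0.050, 0.021, 0.070, 0.000, 0]
```

jog_arm(
  targets=[0,0,0,-0.18,0.04,0.1,0,0,0,0,-0.355,0.078,0.3,0,0,0,0,-0.355,0.078,0.6,0,0,0,0,-0.355,0.078,0.937,0,0,0,0,-0.355,0.078,0.937,0],
)

```text
time: 3.4
tcp_pos: [0.4631, -0.2039, 0.1064]
ee_rot: [-0.005, 0.767, 0.641, -0.002]
ft_force: [0.1, 0.2, -0.5]
grip_width: 0.007
```

jog_arm(
  targets=[0,0,0,0,0.077,0,0,0,0,0.05,0.02,0.146,0,0,0,0,0.1,0.03,0.218,0,0,0,0,0.15,0.03,0.29,0,0,0,0,0.2,0.018,0.362,0,0,0,0,0.25,-0.006,0.43,0,0,0,0,0.3,-0.04,0.495,0,0,0,0,0.35,-0.083,0.554,0,0],
)

```text
time: 4.4
tcp_pos: [0.5491, -0.2347, 0.114]
ee_rot: [0.001, 0.99, 0.143, 0.002]
ft_force: [-1.1, 0.8, 0.5]
grip_width: 0.004
```

jog_arm(
  targets=[0,0,0.05,0.02,0.07,0,0,0,0,0.05,0.02,0.07,0,0,0,0,0.05,0.02,0.07,0,0],
)

```text
time: 4.78
tcp_pos: [0.5537, -0.2438, 0.1126]
ee_rot: [0.001, 0.998, 0.068, 0.001]
ft_force: [0.3, 0.8, 0.2]
grip_width: 0.006
```

```bash
python3 - <<'E'
from h import *
o=bot.get_obs();print(o['time'],o['tcp_pos'],o['ee_rot'],o['ft_force'])
snap('top','t2.png',(295,150,420,280),4)
E
```

```text
4.775 [ 0.55374567 -0.24376398  0.11257146] [7.63330891e-04 9.97664217e-01 6.82905114e-02 1.39056510e-03] [0.29466501 0.81430075 0.21837877]
```

jog_arm(
  targets=[0,0,0,0,0.02,0,0,0,0,0,0,0.02,0,0],
)

```text
time: 5.08
tcp_pos: [0.5529, -0.2465, 0.111]
ee_rot: [0.0, 0.998, 0.067, 0.0]
ft_force: [0.4, -0.3, 0.9]
grip_width: 0.008
```

jog_arm(
  targets=[0,0,0,0,0.015,0,0,0,0,0,0,0.015,0,0],
)

```text
time: 5.32
tcp_pos: [0.553, -0.2475, 0.1108]
ee_rot: [-0.001, 0.998, 0.067, -0.0]
ft_force: [0.2, 5.8, 3.6]
grip_width: 0.003
```

```bash
python3 - <<'E'
from h import *
o=bot.get_obs();print(o['time'],o['tcp_pos'],o['ee_rot'],o['ft_force'])
snap('wrist','w2.png',None,1.4)
E
```

```text
5.325 [ 0.55301308 -0.24750536  0.11077078] [-1.26872607e-03  9.97773530e-01  6.66811007e-02 -6.62010609e-05] [0.24228691 5.77543327 3.62816162]
```

View pics/w2.png

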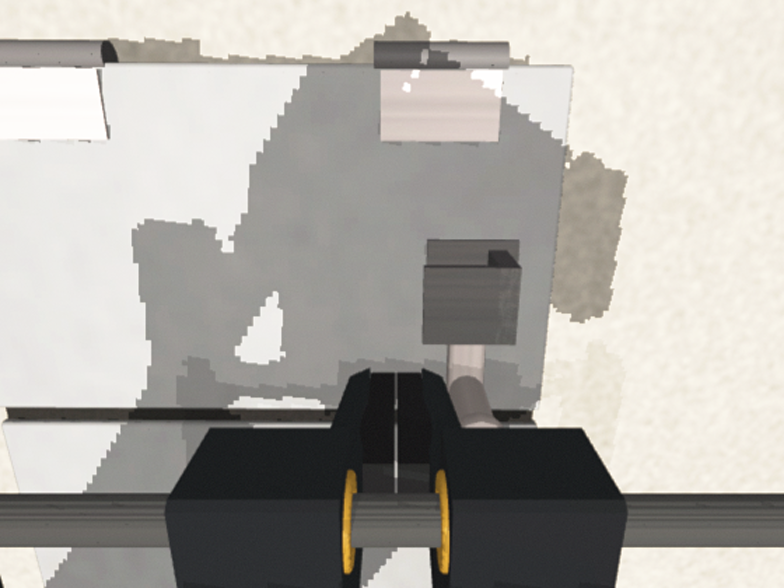

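The arm is inside the catch and the force has risen to 6 N. One more push will confirm the hard stop.

jog_arm(
  targets=[0,0,0,0,0.02,0,0,0,0,0,0,0.02,0,0],
)

```text
time: 5.62
tcp_pos: [0.5531, -0.2479, 0.1107]
ee_rot: [-0.004, 0.998, 0.066, -0.001]
ft_force: [-1.4, 13.6, 7.1]
grip_width: 0.008
```

```bash
python3 - <<'E'
from h import *
o=bot.get_obs();print(o['time'],o['tcp_pos'],o['ee_rot'],o['ft_force'])
E
```

```text
5.625 [ 0.55307238 -0.24788789  0.11070252] [-3.57560097e-03  9.97784112e-01  6.64357193e-02 -6.13344131e-04] [-1.40731433 13.57445705  7.12098596]
```

The hard stop is confirmed: 13.6 N with no further motion. Next I retreat and go above the pen.

```bash
python3 - <<'E'
from plan import *
plan([(.553,-.22,.12,-82.7,0),(.553,-.215,.22,-85,40),(.50,.185,.27,-101,88)])
E
```

```text
[-0.002, 0.000, 0.002, 0.024, -0.185, -0.061, 0, -0.002, 0.000, 0.008, 0.026, -0.204, -0.394, 40, -0.002, 0.000, 0.015, 0.028, -0.223, -0.727, 40, -0.002, 0.000, 0.026, 0.028, -0.559, -0.766, 88, -0.002, 0.000, 0.037, 0.029, -0.896, -0.806, 88]
[0.000, 0.000, 0.011, -0.038, -0.334, -0.042, 88, 0.000, 0.000, 0.022, -0.077, -0.668, -0.083, 88]
[0.000, 0.000, 0.011, -0.062, -0.331, -0.042, 88, 0.000, 0.000, 0.022, -0.123, -0.661, -0.083, 88, 0.000, 0.000, 0.033, -0.185, -0.992, -0.125, 88]
[0.000, 0.000, 0.011, -0.096, -0.322, -0.042, 88]
```

jog_arm(
  targets=[0,0,0,0.02,-0.1,0,0,0,0,0,0.02,-0.22,-0.06,0,0,0,0.01,0.026,-0.23,-0.4,0,0,0,0.015,0.028,-0.25,-0.73,40,0,0,0.026,0.028,-0.56,-0.77,88,0,0,0.037,0.029,-0.9,-0.806,88],
)

```text
time: 6.38
tcp_pos: [0.5399, -0.1167, 0.2335]
ee_rot: [0.001, 1.0, 0.007, 0.001]
ft_force: [0.2, -0.1, -0.9]
grip_width: 0.322
```

jog_arm(
  targets=[0,0,0.011,-0.04,-0.33,-0.04,88,0,0,0.022,-0.08,-0.67,-0.08,88,0,0,0.025,-0.1,-1,-0.1,88],
)

```text
time: 6.75
tcp_pos: [0.5215, 0.0341, 0.2476]
ee_rot: [0.0, 1.0, -0.031, 0.001]
ft_force: [0.4, -0.4, -0.7]
grip_width: 0.662
```

jog_arm(
  targets=[0,0,0.011,-0.06,-0.33,-0.04,88,0,0,0.022,-0.12,-0.66,-0.08,88,0,0,0.033,-0.2,-0.97,-0.12,88,0,0,0.033,-0.2,-0.97,-0.12,88],
)

```text
time: 7.25
tcp_pos: [0.5002, 0.1823, 0.2657]
ee_rot: [-0.0, 0.997, -0.08, 0.001]
ft_force: [0.5, 0.0, -0.0]
grip_width: 0.994
```

```bash
python3 - <<'E'
from h import *
o=bot.get_obs();print(o['time'],o['tcp_pos'],o['ee_rot'],o['ft_force'])
m=snap('wrist','w3.png',None,1.4); import pickle; pickle.dump(m,open('w3.pkl','wb'))
snap('top','t3.png',None,1.)
E
```

```text
7.25 [0.50024946 0.1823004  0.26569007] [-4.44921614e-04  9.96808208e-01 -7.98278280e-02  8.46132819e-04] [ 0.54079406  0.03950813 -0.03336092]
```

View pics/w3.png

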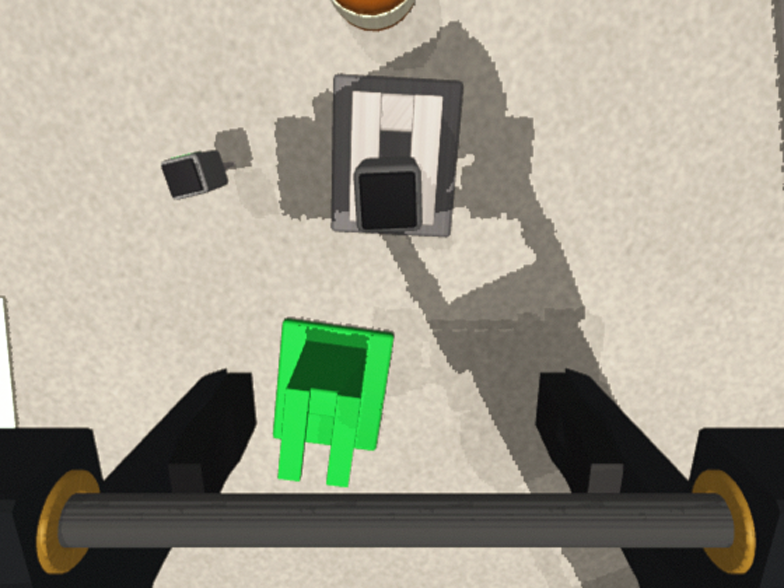

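The wrist view shows the pen cap corners at (361,172), (416,170), (420,229) and (358,231). The stand prongs run from (352,92) and (442,96) down to (350,222) and (436,224), and the gap is closed at (397,130).

```bash
python3 - <<'E'
from h import *; import pickle
m=pickle.load(open('w3.pkl','rb')); a=lambda u,v,z:ray(m,u/1.4,v/1.4,z)[:2]
C=[a(*k,.154) for k in((361,172),(416,170),(420,229),(358,231))]; print('cap',np.mean(C,0))
for i in range(4):
    d=C[(i+1)%4]-C[i]; print(np.degrees(np.arctan2(d[1],d[0])),np.hypot(*d))
g=a(397,131,.09); e=(a(350,222,.09)+a(436,224,.09))/2; b=(a(352,92,.09)+a(442,96,.09))/2
print('gap end',g,'prong ends mid',e,'far',b)
for q,p in((e,b),(a(350,222,.09),a(352,92,.09)),(a(436,224,.09),a(442,96,.09)),(a(383,95,.09),a(381,130,.09))): d=p-q; print(np.degrees(np.arctan2(d[1],d[0])),np.hypot(*d))
B=[a(*k,.01) for k in((333,75),(463,80),(449,236),(332,232))]; print('base',np.mean(B,0),B)
R_=cv2.Rodrigues(m['rvec'])[0]; print('cam',-R_.T@m['tvec'])
E
```

```text
cap [0.54642568 0.17742519]
-97.16347713814517 0.025020044367008623
175.47211239350133 0.027217893761777162
82.67011559008164 0.029205748836102136
-13.341623708989804 0.027262617917458116
gap end [0.57497058 0.16875438] prong ends mid [0.52409325 0.17931785] far [0.59409347 0.16564902]
-11.049023091473495 0.07132228490033005
-11.620283060658915 0.07177842901056893
-10.470467442506859 0.07087332166122003
166.8898489678259 0.018369774282020152
base [0.55444793 0.17385624] [array([0.61621923, 0.20606521]), array([0.59890208, 0.11893197]), array([0.49284487, 0.14229009]), array([0.50982554, 0.22813769])]
cam [0.58178817 0.16865434 0.40048444]
```

```bash
python3 - <<'E'
from plan import *
plan([(.5475,.1775,.24,-100.5,88),(.5475,.1775,.165,-100.5,88)])
E
```

```text
[0.000, -0.000, 0.007, 0.310, -0.037, 0.166, 88, 0.000, -0.000, 0.007, 0.310, -0.038, 0.416, 88, 0.000, -0.000, 0.007, 0.310, -0.038, 0.666, 88]
```

jog_arm(
  targets=[0,0,0.007,0.31,-0.038,0.1,88,0,0,0.007,0.31,-0.038,0.35,88,0,0,0.007,0.31,-0.038,0.65,88,0,0,0.007,0.31,-0.038,0.85,88,0,0,0.007,0.31,-0.038,1,88,0,0,0.007,0.31,-0.038,1,88],
)

```text
time: 8.1
tcp_pos: [0.546, 0.1751, 0.1121]
ee_rot: [0.001, 0.996, -0.094, -0.002]
ft_force: [0.0, 0.3, 0.4]
grip_width: 1.003
```

```bash
python3 - <<'E'
from plan import *
o=bot.get_obs();print(o['time'],o['tcp_pos'],o['ee_rot'],o['ft_force'])
plan([(.5475,.1775,.114,-100.5,88)])
E
```

```text
8.1 [0.54600687 0.17513722 0.11208449] [ 0.00121129  0.99555652 -0.09412548 -0.00247984] [0.02652357 0.33278428 0.3954644 ]
[0.001, 0.002, -0.002, 0.007, -0.017, -0.013, 88]
```

jog_arm(
  targets=[0,0,0,0,0,0,40,0,0,0,0,0,0,30,0,0,0,0,0,0,26,0,0,0,0,0,0,26,0,0,0,0,0,0,26,0,0,0,0,0,0,26,0,0,0,0,0,0,26],
  grip_force=25,
)

```text
time: 8.98
tcp_pos: [0.5479, 0.1776, 0.1146]
ee_rot: [-0.0, 0.996, -0.093, 0.0]
ft_force: [0.1, 1.2, 1.6]
grip_width: 0.368
```

```bash
python3 - <<'E'
from plan import *
o=bot.get_obs();print(o['time'],o['tcp_pos'],o['ee_rot'],o['ft_force'],o['grip_width']*88.1)
E
```

```text
8.975 [0.54789925 0.17756545 0.11464661] [-1.12041676e-04  9.95646114e-01 -9.32137331e-02  5.57632194e-05] [0.13343737 1.2341323  1.6290192 ] 32.38412689025891
```

jog_arm(
  targets=[0,0,0,0,0,-0.1,26,0,0,0,0,0,-0.25,26,0,0,0,0,0,-0.45,26,0,0,0,0,0,-0.65,26,0,0,0,0,0,-0.85,26,0,0,0,0,0,-0.95,26,0,0,0,0,0,-0.95,26],
)

```text
time: 9.85
tcp_pos: [0.5485, 0.1775, 0.2586]
ee_rot: [-0.0, 0.996, -0.093, 0.001]
ft_force: [0.5, -0.3, -1.5]
grip_width: 0.37
```

```bash
python3 - <<'E'
from plan import *
o=bot.get_obs();print(o['time'],o['tcp_pos'],o['ee_rot'],o['ft_force'],o['grip_width']*88.1)
# seam start/end; approach above start
plan([(.546,.0,.255,-100.7,26),(.532,-.2536,.25,-100.7,26)])
E
```

```text
9.85 [0.54850356 0.17753918 0.25858497] [-4.49919510e-04  9.95645688e-01 -9.32081210e-02  1.30683697e-03] [ 0.47204676 -0.32382916 -1.51218951] 32.58101996715779
[-0.000, -0.000, 0.000, 0.051, 0.292, 0.006, 26, -0.000, -0.000, 0.000, 0.102, 0.583, 0.012, 26, -0.000, -0.001, 0.000, 0.152, 0.875, 0.017, 26]
[-0.000, -0.000, 0.000, 0.051, 0.292, 0.006, 26, -0.000, -0.000, 0.000, 0.095, 0.627, 0.013, 26, -0.000, -0.000, 0.000, 0.140, 0.963, 0.019, 26]
[0.000, 0.000, 0.000, 0.044, 0.336, 0.007, 26, 0.000, 0.000, 0.000, 0.089, 0.671, 0.013, 26]
[0.000, 0.000, 0.000, 0.044, 0.336, 0.007, 26]
```

jog_arm(
  targets=[0,0,0,0.04,0.25,0,26,0,0,0,0.1,0.56,0.01,26,0,0,0,0.15,0.87,0.015,26],
)

```text
time: 10.22
tcp_pos: [0.5445, 0.0438, 0.2527]
ee_rot: [0.0, 0.996, -0.093, -0.002]
ft_force: [1.1, -1.7, -1.9]
grip_width: 0.363
```

jog_arm(
  targets=[0,0,0,0.05,0.31,0.005,26,0,0,0,0.095,0.63,0.01,26,0,0,0,0.14,0.96,0.02,26],
)

```text
time: 10.6
tcp_pos: [0.5384, -0.1017, 0.2498]
ee_rot: [-0.0, 0.996, -0.093, -0.001]
ft_force: [-0.1, -0.6, -2.0]
grip_width: 0.369
```

jog_arm(
  targets=[0,0,0,0.05,0.33,0.01,26,0,0,0,0.09,0.67,0.013,26,0,0,0,0.13,0.9,0.02,26,0,0,0,0.133,1,0.02,26,0,0,0,0.133,1,0.02,26],
)

```text
time: 11.22
tcp_pos: [0.5306, -0.2515, 0.2475]
ee_rot: [-0.001, 0.996, -0.094, -0.001]
ft_force: [0.7, 0.7, -1.5]
grip_width: 0.367
```

```bash
python3 - <<'E'
from plan import *
o=bot.get_obs();print(o['time'],o['tcp_pos'],o['ee_rot'],o['ft_force'],o['grip_width']*88.1)
plan([(.532,-.2536,.20,-100.7,26)])
m=snap('top','t4.png'); 
t=cv2.imread('pics/raw_t4.png'); f=lambda im,x,y,w,h,k:cv2.resize(im[y:y+h,x:x+w],None,fx=k,fy=k,interpolation=cv2.INTER_CUBIC)
cv2.imwrite('pics/c4.png',np.hstack([f(t,165,172,60,60,6.5),f(t,300,150,130,130,3)]))
E
```

```text
11.225 [ 0.53064188 -0.25147648  0.24752694] [-6.81532667e-04  9.95576711e-01 -9.39436236e-02 -1.06954930e-03] [ 0.65101635  0.66840826 -1.49717072] 32.353152117274554
[-0.000, 0.001, -0.000, 0.012, 0.013, 0.317, 26]
```

View pics/c4.png

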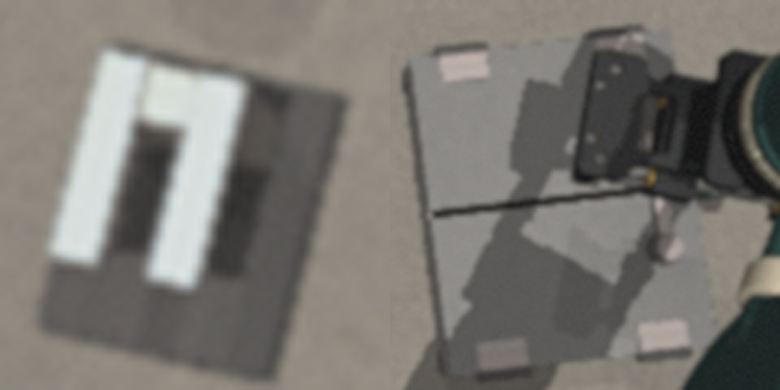

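In the left crop the empty fork's gap is closed at about (161,129) and its open end is centred at (123,275). In the right crop the latch lies closed. I'll descend to just above the seam start and look.

jog_arm(
  targets=[0,0,0,0,0,0.15,26,0,0,0,0,0,0.3,26,0,0,0,0,0,0.41,26,0,0,0,0,0,0.41,26,0,0,0,0,0,0.41,26],
)

```text
time: 11.9
tcp_pos: [0.532, -0.2513, 0.1881]
ee_rot: [0.0, 0.996, -0.093, 0.001]
ft_force: [0.1, 0.6, -0.9]
grip_width: 0.362
```

```bash
python3 - <<'E'
from plan import *; import pickle
o=bot.get_obs();print(o['time'],o['tcp_pos'],o['ee_rot'],o['ft_force'],o['grip_width']*88.1)
m=bot.camera_model('top'); a=lambda u,v:ray(m,165+u/6.5,172+v/6.5,.09)[:2]
c,e=a(161,129),a(123.5,275); d=c-e; u=d/np.hypot(*d); print(c,e,np.degrees(np.arctan2(d[1],d[0])),np.hypot(*d),'fork',c-.028*u,e+.024*u)
m=snap('wrist','w5.png',None,1.4); pickle.dump(m,open('w5.pkl','wb'))
m=snap('scene','s5.png',(190,120,340,220),5); pickle.dump(m,open('s5.pkl','wb'))
E
```

```text
11.9 [ 0.53195853 -0.25125384  0.18809807] [ 1.65314618e-04  9.95675199e-01 -9.29010798e-02  5.10553594e-04] [ 0.13721185  0.55301151 -0.94899606] 31.89799515778543
[0.5739602  0.16878848] [0.52418138 0.17928006] -11.901697745235252 0.05087243324717646 fork [0.54656212 0.17456301] [0.54766544 0.17433046]
```

View pics/w5.png

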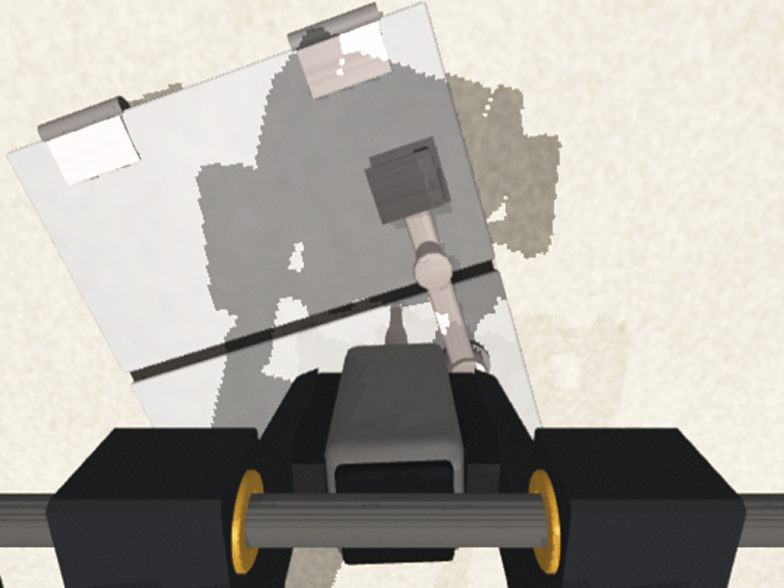

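The wrist view shows the tip at (396,306), with the seam line passing (133,377) to (493,266). The arm sits in the catch.

```bash
python3 - <<'E'
from h import *; import pickle
m=pickle.load(open('w5.pkl','rb')); a=lambda u,v,z:ray(m,u/1.4,v/1.4,z)[:2]
zt=.1881-.0996
R_=cv2.Rodrigues(m['rvec'])[0]; print('cam',-R_.T@m['tvec'])
rim=a(396,306,zt); print('rim',rim)
A,B=a(133,377,.0725),a(493,266,.0725); u=(B-A)/np.hypot(*(B-A)); print('seam',A,B,np.hypot(*(B-A)),'yaw',np.arctan2(u[0],-u[1]))
n=np.array([-u[1],u[0]])  # toward +x
print('rim offset +x of seam',(rim-A)@n, 'tcp xy offset',(np.array([.53196,-.25125])-A)@n)
Rt=R.from_quat([.995675,-.0929,.0005,.00017]).as_matrix()
print('predicted tip via proj of tcp axis', proj(m,[(.53196,-.25125,zt),(.53196+.003,-.25125,zt)])*1.4)
piv=a(465,372,.09);print('tab head',a(433,270,.122),'catch',a(405,195,.099))
E
```

```text
cam [ 0.61323719 -0.26687931  0.32289231]
rim [ 0.53090438 -0.25197444]
seam [ 0.5121179  -0.10809379] [ 0.53685874 -0.3014116 ] 0.19489455673118167 yaw 0.1272882135835367
rim offset +x of seam 0.000369599602001299 tcp xy offset 0.0015086434190116123
predicted tip via proj of tcp axis [[394.06391093 304.18666357]
 [392.86619127 298.23377181]]
tab head [ 0.55473153 -0.27118592] catch [ 0.58238437 -0.26548926]
```

View pics/s5.png

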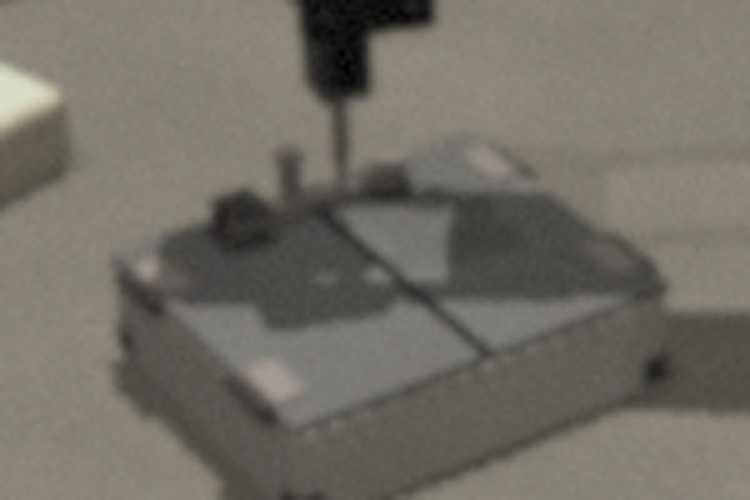

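```bash
python3 - <<'E'
import cv2
t=cv2.imread('pics/raw_w5.png'); cv2.imwrite('pics/c5.png',cv2.resize(t[190:250,250:330],None,fx=10,fy=10,interpolation=cv2.INTER_CUBIC))
E
```

```text
(no output)
```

View pics/c5.png

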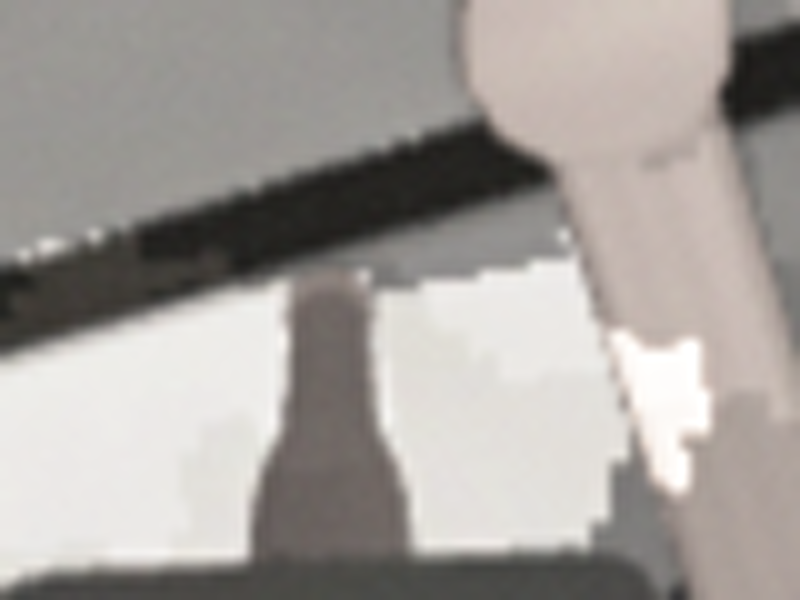

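```bash
python3 - <<'E'
from plan import *
plan([(.5335,-.255,.188,-100.7,26),(.5335,-.255,.1758,-100.7,26)],.02)
d=np.array([.5160,-.1176,0])-np.array([.5335,-.255,0]); Rc=down(np.radians(-100.7)); print(np.hypot(*d[:2]),Rc.T@d/5/.15)
E
```

```text
[0.000, -0.001, 0.000, 0.013, 0.020, 0.004, 26, 0.000, -0.001, 0.000, 0.012, 0.020, 0.085, 26]
0.1385099635405338 [-0.05694176 -0.17568244  0.        ]
```

jog_arm(
  targets=[0,0,0,0.012,0.02,0,26,0,0,0,0.012,0.02,0.05,26,0,0,0,0.012,0.02,0.08,26,0,0,0,0.012,0.02,0.08,26,0,0,0,0.012,0.02,0.08,26],
)

```text
time: 12.62
tcp_pos: [0.5325, -0.2547, 0.1751]
ee_rot: [-0.0, 0.996, -0.093, -0.0]
ft_force: [-0.7, 0.1, -1.9]
grip_width: 0.365
```

```bash
python3 - <<'E'
from plan import *; import pickle
o=bot.get_obs();print(o['time'],o['tcp_pos'],o['ee_rot'],o['ft_force'],o['grip_width']*88.1)
m=snap('wrist','w6.png'); pickle.dump(m,open('w6.pkl','wb'))
t=cv2.imread('pics/raw_w6.png'); cv2.imwrite('pics/c6.png',cv2.resize(t[190:250,250:330],None,fx=10,fy=10,interpolation=cv2.INTER_CUBIC))
E
```

```text
12.625 [ 0.53249537 -0.25473754  0.17514268] [-8.79560682e-05  9.95644003e-01 -9.32361724e-02 -1.69099691e-04] [-0.65571824  0.13454663 -1.88938146] 32.164866081413834
```

View pics/c6.png

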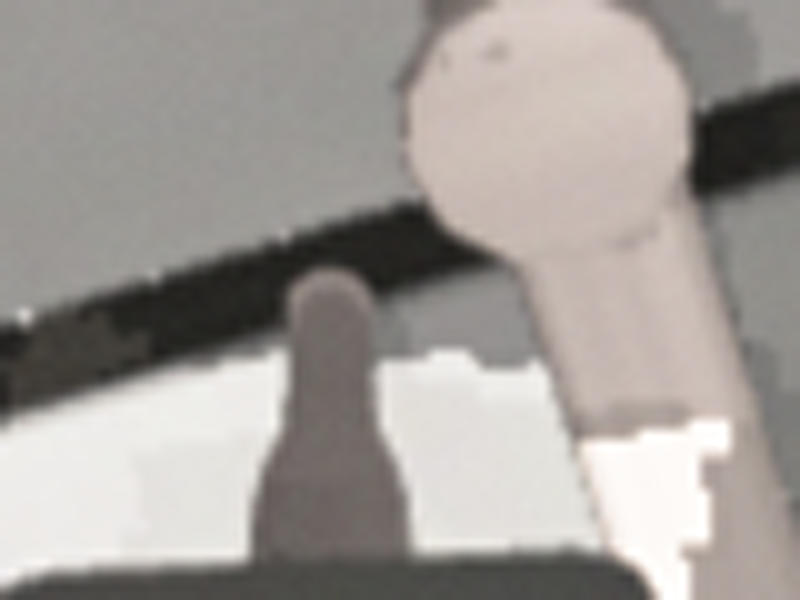

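```bash
python3 - <<'E'
from h import *; import pickle
m=pickle.load(open('w6.pkl','rb')); a=lambda u,v,z:ray(m,250+u/10,190+v/10,z)[:2]
n=np.array([.9919,.1269]); zt=.1751-.0996
s=a(331,270,.0725); print('seam',s,'edge top',(a(331,228,.0725)-s)@n,'edge lo',(a(331,312,.0725)-s)@n)
print('silh at tip',(a(331,268,zt)-s)@n,'at +2mm',(a(331,268,zt+.002)-s)@n, a(331,268,zt))
C=-cv2.Rodrigues(m['rvec'])[0].T@m['tvec'];print(C)
# find axis offset for sphere tip by silhouette projection
for off in np.arange(-4,2.1,.5)*1e-3:
    base=np.array([*a(331,270,.0725),0]); cen=np.array([base[0]+n[0]*off,base[1]+n[1]*off,zt+.003])
    d=np.random.default_rng(0).normal(size=(20000,3)); d/=np.linalg.norm(d,axis=1)[:,None]
    q=proj(m,cen+.003*d); print(round(off*1e3,1),(q[:,1].min()-190)*10,(q[q[:,1].argmin(),0]-250)*10)
E
```

```text
seam [ 0.53128406 -0.25557677] edge top 0.002805162688740851 edge lo -0.0028262216177624595
silh at tip 0.001144762926066905 at +2mm 0.0018185683221482512 [ 0.53246563 -0.25579141]
[ 0.61393682 -0.27051127  0.30982082]
-4.0 309.62555287196835 350.19733334063744
-3.5 302.7811551591938 347.84196009094046
-3.0 295.92837135560615 345.4837009227464
-2.5 289.0671860391899 343.12255052885064
-2.0 282.1975837500838 340.75850358902755
-1.5 275.31954899047577 338.3915547699911
-1.0 268.4330662244835 336.021698725354
-0.5 261.53811987803266 333.6489300955867
0.0 254.6346943387485 331.27324350797664
0.5 247.7224519997722 328.5544033254479
1.0 240.80039734858303 326.1720964316845
1.5 233.8698124339453 323.7868537469677
2.0 226.9306814779702 321.3986698411509
```

The tip axis is about 1 mm to -x of the seam's centre. I'll correct that, raise the tip 0.6 mm, then trace.

jog_arm(
  targets=[0,0,0,0.007,0,-0.004,26,0,0,0,0.007,0,-0.004,26,0,0,0,0.007,0,-0.004,26],
)

```text
time: 13.05
tcp_pos: [0.5337, -0.255, 0.1761]
ee_rot: [0.0, 0.996, -0.093, 0.0]
ft_force: [0.4, -0.6, -1.7]
grip_width: 0.361
```

jog_arm(
  targets=[0,0,0,-0.007,-0.022,0,26,0,0,0,-0.014,-0.044,0,26,0,0,0,-0.021,-0.066,0,26,0,0,0,-0.0285,-0.088,0,26,0,0,0,-0.0355,-0.11,0,26,0,0,0,-0.0425,-0.132,0,26,0,0,0,-0.05,-0.154,0,26,0,0,0,-0.057,-0.176,0,26],
)

```text
time: 14.05
tcp_pos: [0.5301, -0.2272, 0.1759]
ee_rot: [0.0, 0.996, -0.093, 0.0]
ft_force: [-1.1, 1.0, -0.9]
grip_width: 0.363
```

```bash
python3 - <<'E'
from plan import *
o=bot.get_obs();p=o['tcp_pos'];print(o['time'],p,o['ee_rot'],o['ft_force'],o['grip_width']*88.1)
print('TCP normal offset vs line', (p[:2]-np.array([.5335,-.2546]))@np.array([.9919,.1269]))
E
```

```text
14.05 [ 0.53009812 -0.22723918  0.17591381] [ 5.96590417e-06  9.95644438e-01 -9.32317114e-02  1.48866242e-05] [-1.07404143  1.02347757 -0.86783142] 31.940527243185336
TCP normal offset vs line 9.776542574268127e-05
```

Tracking is good, so I'm continuing.

jog_arm(
  targets=[0,0,0,-0.007,-0.022,0,26,0,0,0,-0.014,-0.044,0,26,0,0,0,-0.021,-0.066,0,26,0,0,0,-0.0285,-0.088,0,26,0,0,0,-0.0355,-0.11,0,26,0,0,0,-0.0425,-0.132,0,26,0,0,0,-0.05,-0.154,0,26,0,0,0,-0.057,-0.176,0,26],
)

```text
time: 15.05
tcp_pos: [0.5266, -0.1997, 0.1759]
ee_rot: [0.0, 0.996, -0.093, 0.0]
ft_force: [-0.2, -0.3, -1.6]
grip_width: 0.366
```

jog_arm(
  targets=[0,0,0,-0.007,-0.022,0,26,0,0,0,-0.014,-0.044,0,26,0,0,0,-0.021,-0.066,0,26,0,0,0,-0.0285,-0.088,0,26,0,0,0,-0.0355,-0.11,0,26,0,0,0,-0.0425,-0.132,0,26,0,0,0,-0.05,-0.154,0,26,0,0,0,-0.057,-0.176,0,26],
)

```text
time: 16.05
tcp_pos: [0.5231, -0.1722, 0.1759]
ee_rot: [0.0, 0.996, -0.093, -0.0]
ft_force: [-0.3, 0.2, -1.3]
grip_width: 0.364
```

```bash
python3 - <<'E'
from plan import *; import pickle
o=bot.get_obs();p=o['tcp_pos'];print(o['time'],p,o['ee_rot'],o['ft_force'],o['grip_width']*88.1)
print('TCP normal offset vs line', (p[:2]-np.array([.5335,-.2546]))@np.array([.9919,.1269]))
m=snap('wrist','w7.png'); pickle.dump(m,open('w7.pkl','wb'))
t=cv2.imread('pics/raw_w7.png'); cv2.imwrite('pics/c7.png',cv2.resize(t[190:250,250:330],None,fx=10,fy=10,interpolation=cv2.INTER_CUBIC))
E
```

```text
16.05 [ 0.52306999 -0.17216895  0.17591118] [ 1.89968702e-05  9.95646846e-01 -9.32059937e-02 -1.60870360e-06] [-0.2712493   0.20693567 -1.34783564] 32.070723440034065
TCP normal offset vs line 0.00011497456866198378
```

View pics/c7.png

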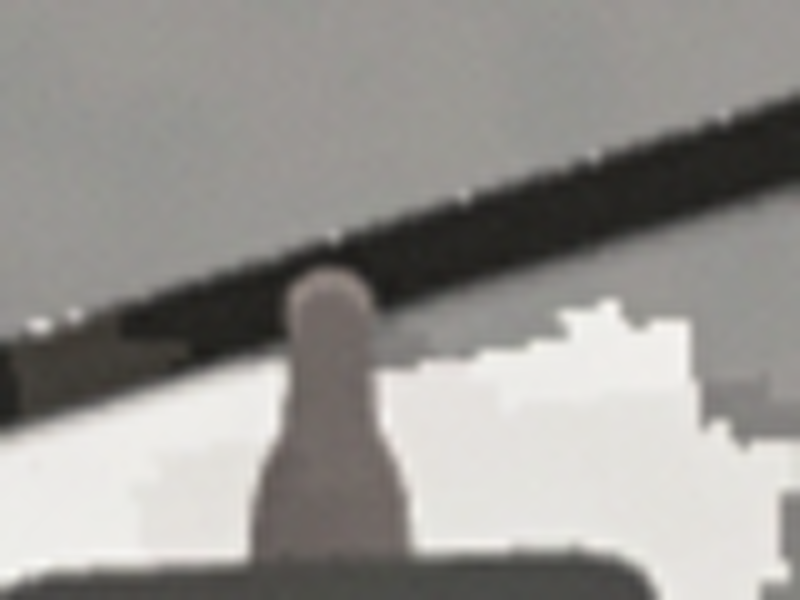

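Mid-trace the tip is on the seam: the strip's centre at column 331 is row 285 and the tip's top is row 268, which the tip-silhouette model gives as an offset of about 0. I'm finishing the trace.

jog_arm(
  targets=[0,0,0,-0.007,-0.022,0,26,0,0,0,-0.014,-0.044,0,26,0,0,0,-0.021,-0.066,0,26,0,0,0,-0.0285,-0.088,0,26,0,0,0,-0.0355,-0.11,0,26,0,0,0,-0.0425,-0.132,0,26,0,0,0,-0.05,-0.154,0,26,0,0,0,-0.057,-0.176,0,26],
)

```text
time: 17.1
tcp_pos: [0.5196, -0.1447, 0.1759]
ee_rot: [-0.0, 0.996, -0.093, -0.0]
ft_force: [0.6, -0.9, -1.2]
grip_width: 0.366
```

jog_arm(
  targets=[0,0,0,-0.007,-0.022,0,26,0,0,0,-0.014,-0.044,0,26,0,0,0,-0.021,-0.066,0,26,0,0,0,-0.0285,-0.088,0,26,0,0,0,-0.0355,-0.11,0,26,0,0,0,-0.0425,-0.132,0,26,0,0,0,-0.05,-0.154,0,26,0,0,0,-0.057,-0.176,0,26],
)

```text
time: 18.1
tcp_pos: [0.5161, -0.1171, 0.1759]
ee_rot: [0.0, 0.996, -0.093, 0.0]
ft_force: [-0.3, 0.8, -1.6]
grip_width: 0.366
```

jog_arm(
  targets=[0,0,0,-0.003,-0.01,0,26,0,0,0,-0.003,-0.01,0,26,0,0,0,-0.003,-0.01,0,26],
)

```text
time: 18.48
tcp_pos: [0.516, -0.1159, 0.1759]
ee_rot: [0.0, 0.996, -0.093, 0.0]
ft_force: [-0.4, -1.0, -1.7]
grip_width: 0.368
```

```bash
python3 - <<'E'
from plan import *
o=bot.get_obs();p=o['tcp_pos'];print(o['time'],p,o['ee_rot'],o['ft_force'],o['grip_width']*88.1)
print('TCP normal offset vs line', (p[:2]-np.array([.5335,-.2546]))@np.array([.9919,.1269]))
print('lift');plan([(*p[:2],.256,-100.7,26),(.549,.1755,.256,-100.7,26)])
E
```

```text
18.475 [ 0.51598597 -0.11585649  0.17592256] [ 3.10682740e-05  9.95642992e-01 -9.32471503e-02  1.54967494e-05] [-0.38713632 -1.00964388 -1.69923017] 32.427659646824544
TCP normal offset vs line 0.00023438591393630133
lift
[0.000, -0.000, -0.000, 0.000, 0.000, -0.267, 26, 0.000, -0.000, -0.000, 0.000, 0.000, -0.534, 26, 0.000, -0.000, -0.000, -0.024, -0.325, -0.534, 26, 0.000, -0.000, -0.000, -0.048, -0.650, -0.534, 26, 0.000, -0.000, -0.000, -0.072, -0.975, -0.534, 26]
[0.000, 0.000, 0.000, -0.024, -0.325, 0.000, 26, 0.000, 0.000, 0.000, -0.048, -0.650, 0.000, 26, 0.000, 0.000, 0.000, -0.072, -0.975, 0.000, 26]
```

jog_arm(
  targets=[0,0,0,0,0,-0.15,26,0,0,0,0,0,-0.4,26,0,0,0,-0.015,-0.25,-0.534,26,0,0,0,-0.048,-0.6,-0.534,26,0,0,0,-0.072,-0.95,-0.534,26],
)

```text
time: 19.1
tcp_pos: [0.5322, 0.0272, 0.2568]
ee_rot: [-0.0, 0.996, -0.094, 0.001]
ft_force: [0.5, 0.7, -1.3]
grip_width: 0.368
```

jog_arm(
  targets=[0,0,0,-0.024,-0.32,0,26,0,0,0,-0.05,-0.64,0,26,0,0,0,-0.072,-0.85,0,26,0,0,0,-0.074,-0.95,0,26,0,0,0,-0.074,-0.95,0,26,0,0,0,-0.074,-0.95,0,26],
)

```text
time: 19.85
tcp_pos: [0.5473, 0.1672, 0.2559]
ee_rot: [0.0, 0.996, -0.094, -0.0]
ft_force: [0.0, -0.3, -1.1]
grip_width: 0.364
```

```bash
python3 - <<'E'
from plan import *
o=bot.get_obs();p=o['tcp_pos'];print(o['time'],p,o['ee_rot'],o['ft_force'],o['grip_width']*88.1)
plan([(.549,.176,.256,-100.7,26),(.549,.176,.13,-100.7,26)])
E
```

```text
19.85 [0.54729701 0.16719726 0.25586168] [ 3.81118654e-04  9.95608836e-01 -9.36102482e-02 -1.46334410e-04] [ 0.0337375  -0.31545408 -1.10620734] 32.06234047101375
[0.000, 0.000, -0.000, 0.000, -0.060, -0.001, 26, 0.000, 0.000, -0.000, 0.000, -0.060, 0.279, 26, 0.000, 0.000, -0.000, 0.000, -0.060, 0.559, 26, 0.000, 0.000, -0.000, 0.000, -0.060, 0.839, 26]
```

jog_arm(
  targets=[0,0,0,0,-0.06,0,26,0,0,0,0,-0.06,0,26,0,0,0,0,-0.06,0.15,26,0,0,0,0,-0.06,0.3,26,0,0,0,0,-0.06,0.45,26,0,0,0,0,-0.06,0.6,26,0,0,0,0,-0.06,0.7,26,0,0,0,0,-0.06,0.8,26],
)

```text
time: 20.85
tcp_pos: [0.5493, 0.1771, 0.1356]
ee_rot: [-0.0, 0.996, -0.093, 0.0]
ft_force: [-0.0, 0.4, -1.8]
grip_width: 0.367
```

jog_arm(
  targets=[0,0,0,0,0,0,26,0,0,0,0,0,0,26],
)

```text
time: 21.1
tcp_pos: [0.5496, 0.1773, 0.1367]
ee_rot: [-0.0, 0.996, -0.093, 0.001]
ft_force: [-0.0, 0.5, -1.4]
grip_width: 0.369
```

```bash
python3 - <<'E'
from plan import *
o=bot.get_obs();p=o['tcp_pos'];print(o['time'],p,o['ee_rot'],o['ft_force'],o['moment'],o['grip_width']*88.1)
plan([(.549,.176,.115,-100.7,26)])
E
```

```text
21.1 [0.54956127 0.17729685 0.13666198] [-1.77927037e-04  9.95646438e-01 -9.32087830e-02  5.11847139e-04] [-0.01017759  0.50409087 -1.42767573] [-0.04750427  0.1713086   0.02445023] 32.50864399221444
[-0.000, -0.000, 0.000, -0.002, 0.009, 0.144, 26]
```

jog_arm(
  targets=[0,0,0,-0.003,0.012,0.04,26,0,0,0,-0.003,0.012,0.08,26,0,0,0,-0.003,0.012,0.12,26,0,0,0,-0.003,0.012,0.14,26,0,0,0,-0.003,0.012,0.146,26,0,0,0,-0.003,0.012,0.146,26,0,0,0,-0.003,0.012,0.146,26],
)

```text
time: 21.98
tcp_pos: [0.5479, 0.1754, 0.1146]
ee_rot: [0.0, 0.996, -0.093, -0.0]
ft_force: [-4.3, -2.0, 5.8]
grip_width: 0.367
```

```bash
python3 - <<'E'
from plan import *
o=bot.get_obs();p=o['tcp_pos'];print(o['time'],p,o['ee_rot'],o['ft_force'],o['moment'],o['grip_width']*88.1)
E
```

```text
21.975 [0.5479241  0.17537905 0.11462682] [ 1.63886523e-04  9.95650361e-01 -9.31676940e-02 -3.35305710e-04] [-4.26513476 -1.9768995   5.75230027] [-0.22846148  0.86334306  0.02052225] 32.36153279064026
```

The pen rests on the prongs. I'll ease off slightly and release.

jog_arm(
  targets=[0,0,0,0,0,-0.003,26,0,0,0,0,0,-0.003,26,0,0,0,0,0,-0.003,36,0,0,0,0,0,-0.003,50,0,0,0,0,0,-0.003,80,0,0,0,0,0,-0.003,88,0,0,0,0,0,-0.003,88],
)

```text
time: 22.85
tcp_pos: [0.5483, 0.1755, 0.1145]
ee_rot: [-0.0, 0.996, -0.093, 0.0]
ft_force: [0.5, -0.0, 0.4]
grip_width: 0.839
```

jog_arm(
  targets=[0,0,0,0,0,-0.05,88,0,0,0,0,0,-0.15,88,0,0,0,0,0,-0.4,88,0,0,0,0,0,-0.7,88,0,0,0,0,0,-0.98,88,0,0,0,-0.31,0.04,-1,88,0,0,0,-0.31,0.04,-1,88],
)

```text
time: 23.72
tcp_pos: [0.4999, 0.1785, 0.2667]
ee_rot: [-0.001, 0.996, -0.093, 0.001]
ft_force: [0.1, 0.8, 0.7]
grip_width: 0.995
```

```bash
python3 - <<'E'
from plan import *; import pickle
o=bot.get_obs();p=o['tcp_pos'];print(o['time'],p,o['ee_rot'],o['ft_force'],o['grip_width']*88.1)
m=snap('wrist','w8.png'); pickle.dump(m,open('w8.pkl','wb'))
im=cv2.imread('pics/raw_w8.png'); 
# predicted cap corners for pen upright in the fork vs the picture's dark blob
F=np.array([.5455,.1745]);w=np.radians(-11)
cs=[F+np.array([[np.cos(w),-np.sin(w)],[np.sin(w),np.cos(w)]])@np.array(k)*.0135 for k in((1,1),(1,-1),(-1,-1),(-1,1))]
print(proj(m,[(*c,.154) for c in cs]).round(1).tolist())
g=cv2.cvtColor(im,cv2.COLOR_BGR2GRAY); b=(g<40).astype(np.uint8); n,l,s,c=cv2.connectedComponentsWithStats(b)
for i in range(1,n):
    if s[i,4]>150:
        r=cv2.minAreaRect(np.argwhere(l==i)[:,::-1].astype(np.float32)); print(s[i],c[i].round(1),np.round(r[1],1),r[2], ray(m,*c[i],.154).round(4))
m=snap('top','t8.png'); a=cv2.imread('pics/raw_t8.png'); b=cv2.imread('pics/raw_t3.png'); t0=cv2.imread('pics/raw_top0.png')
for n_,(x0,y0,x1,y1) in dict(bottle=(175,135,215,172),jar=(245,108,285,152),small=(120,180,155,205)).items(): print(n_,cv2.absdiff(a,t0)[y0:y1,x0:x1].mean(),cv2.absdiff(a,b)[y0:y1,x0:x1].mean())
print('latch vs t4-free', proj(m,[(.5532,-.2717,.122)]))
E
```

```text
23.725 [0.49985365 0.17845579 0.26672767] [-5.42534995e-04  9.95690890e-01 -9.27276683e-02  9.67436156e-04] [0.13458139 0.83838965 0.69657772] 87.6998221299196
[[253.6, 123.3], [295.7, 123.6], [295.1, 165.2], [254.3, 165.0]]
[ 253  122   41   41 1528] [273.4 142.3] [39.3 39.3] 86.98721313476562 [0.5471 0.175  0.154 ]
[    0   264   182   156 12407] [ 85.4 342.9] [181. 155.] -0.0 [0.4217 0.349  0.154 ]
[  383   264   177   156 11358] [476.3 341.7] [155. 176.] 90.0 [0.3664 0.0496 0.154 ]
bottle 9.249774774774774 0.9921171171171171
jar 11.180492424242424 0.9005681818181818
small 45.306666666666665 19.34095238095238
latch vs t4-free [[393.62581738 202.46970567]]
```

```bash
python3 - <<'E'
from h import *
a=cv2.imread('pics/raw_t8.png');t=cv2.imread('pics/raw_top0.png')
def match(ref,box,pad=8):
    x0,y0,x1,y1=box; r=cv2.matchTemplate(a[y0-pad:y1+pad,x0-pad:x1+pad],ref[y0:y1,x0:x1],cv2.TM_CCOEFF_NORMED); _,v,_,p=cv2.minMaxLoc(r); return v,np.array(p)-pad
print('bottle',match(t,(180,138,210,170)),'jar',match(t,(248,110,280,150)))
m=bot.camera_model('top'); f=lambda th:proj(m,[(.4895+.065*np.cos(.127+th),-.2793+.065*np.sin(.127+th),.122)])[0]
tab=t[209:223,360:374] # open tab patch around its head
hsv=lambda im:cv2.cvtColor(im,cv2.COLOR_BGR2HSV)
# light arm pixels on the lid: bright and warm (r-b), fit the line from pivot
lid=a.astype(int); mask=((lid[:,:,2]-lid[:,:,0])>8)&(lid.sum(2)>300); 
Lw=np.array([ray(m,u,v,.09)[:2] for v,u in np.argwhere(mask[170:255,340:415])+[170,340]])
d=Lw-[.4895,-.2793]; c,s=np.cos(.127),np.sin(.127); q=np.c_[c*d[:,0]+s*d[:,1],-s*d[:,0]+c*d[:,1]]
k=(np.hypot(*q.T)>.012)&(np.hypot(*q.T)<.075); print(len(q),k.sum(),np.percentile(np.arctan2(q[k,1],q[k,0]),[5,25,50,75,95]))
print('tab px closed',f(0),'at 0.1',f(.1))
E
```

```text
bottle (0.9984875321388245, array([0, 0])) jar (0.9992600679397583, array([0, 0]))
1510 770 [-2.46101832 -1.67243224 -0.88110546 -0.42102944  0.11908381]
tab px closed [393.32202    202.10401415] at 0.1 [390.35053585 202.58969683]
```

```bash
python3 - <<'E'
from h import *
a=cv2.imread('pics/raw_t8.png').astype(int);t=cv2.imread('pics/raw_top0.png').astype(int)
m=bot.camera_model('top')
rb=lambda i:cv2.GaussianBlur((i[:,:,2]-i[:,:,0]).astype(np.float32),(3,3),0)
d=rb(a)-rb(t); sub=d[180:240,340:410]; print(sub.max(),sub.min())
k=np.argwhere(sub>.5*sub.max())+[180,340]; print(len(k))
W=np.array([ray(m,u,v,.09)[:2] for v,u in k])-[.4900,-.279]; c,s=np.cos(.127),np.sin(.127); q=np.c_[c*W[:,0]+s*W[:,1],-s*W[:,0]+c*W[:,1]]
j=(q[:,0]>.01)&(q[:,0]<.11)&(abs(q[:,1])<.03); q=q[j]; print(len(q)); p=np.polyfit(q[:,0],q[:,1],1); print('slope,offset',p,q.min(0),q.max(0),np.median(q[:,1]))
E
```

```text
14.25 -11.9375
158
158
slope,offset [-0.09253928  0.00411052] [ 0.01298956 -0.01492191] [0.08694328 0.00707038] 0.00029560263000091586
```

```bash
python3 -c "
from rig import bot
print(bot.close_job())"
```

```text
the job is handed in; nothing more can be done
None
```

The latch is shut, the seam is traced, and the pen is hanging back in its fork. I handed the job in at about 24 s of robot time.

- **Latch:** I pushed the tab until it hit the hard stop, where it held at 13.6 N with no further movement. The final top image shows the arm lying along its closed line, with a median offset of 0.3 mm. The fitted line sloped by about -0.09, which I put down to parallax on the tab rather than a gap. My first colour-mask check of the latch was unusable, so I replaced it with this image difference.
- **Seam trace:** The tip moved at about 28 mm/s, from just before seam_start to just past seam_end. It stayed about 1 mm above the lid by my numbers, and the force readings between steps showed no contact. I corrected a 1 mm sideways error before starting. A check mid-trace showed the tip on the seam line, and the tool stayed within about 0.25 mm of the planned line.
- **Pen:** The wrist image after release shows the cap square and upright at (0.547, 0.175). My estimate of the fork position is (0.547, 0.1745).
- **Bottle and jar:** Both matched the starting image with no shift.

I had used all 12 picture views by mid-trace, so the final checks were numerical, not by eye. The wrist and top cameras disagreed by 1.5–2 mm on where the case is, so I used the wrist camera's relative view of tip and seam for the trace.

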